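# Close the wiring bay of the reactor's junction box

### The job

Lift the metal cover off its two-pronged hanger and close the open wiring bay on top of the grey junction box with it: holding it tilted, hook its tongue under the steel lip, lower it until its other edge rests on the spring catch, and let go of it there. Then, without gripping it, press it down until it lies flat and the catch has snapped over its edge. Leave the small jar, the brass nut and the rubber ring on the bench where they are.

Things in the scene. Friction and masses are not known exactly. Their poses are not given: they have to be found in the camera images.
- handle (a point): Centre of the loose cover's grip bar: black plastic, flat sides, 12 mm wide (x), 100 long (y), 14 high; legs under its ends leave it free over y = -42 to +42 mm. Axes = the cover's: x from its tongue edge to its rear edge, y along the bar, z up out of the plate. Centre of mass lies under the bar; 0.24 to 0.38 kg. At the start the bar lies across the fork's prongs, the plate level below them.
- plate (a point): Point in the cover's plate straight below the bar's centre, 44.5 mm below it, at half thickness. The plate is bare aluminium, 5 mm thick; there are 35 mm free between it and the bar. Main part 110 (x) x 150 (y) mm: x = -49 to +61 mm from here. A tongue of the same thickness, 16 mm long and 110 wide, goes on from the middle of its -x edge. Axes as handle.
- tongue (a point): Middle of the end face of the cover's tongue, at half thickness (2.5 mm above the underside), 65 mm from plate along the cover's -x. The cover is 126 mm long from here to its rear edge. As it hangs, the tongue points to the fork's open end. Axes as handle.
- rear_edge (a point): Middle of the cover's opposite edge (plain, 150 mm wide), at half thickness, 61 mm from plate along the cover's +x. Axes as handle.
- fork (a point): Fixed hanger stand: point midway between its two prongs, level with their top line (145 mm above the bench). Axes: +x to its uprights, -x to the open end, z up. Prongs: level 8 mm rods along x at y = -33 and +33 mm, uprights at x = +92. The hanging bar rests on them within 6 mm of x = 0. Base plate 12 mm high, x -40 to 110, y -70 to 70.
- fork_end (a point): Midway between the upturned tips of the prongs, 27 mm from fork along -x, tips 7 mm above the prongs' top line. The prongs run between bar and plate: lift the cover 10 to 25 mm, draw it out along the stand's -x by 100 mm or more, and only then raise it.
- bay_seat (a point): Centre of the open wiring bay on the fixed grey junction box, in the seat plane (85 mm above the bench) where the seated cover's underside lies. Axes: +x from lip to catch, z up. Ledges along the y sides carry the cover (x -35 to 65 mm); the rest is open 25 mm down. Side curbs: y = -80 and +80, 8 mm above the seat. Curb at the catch: x = +65, 6 mm high. Seated, the bar's centre is 47 mm above the seat.
- lip_edge (a point): Middle of the lower front edge of the steel lip along the bay's -x side: 52 mm from the bay's centre, 11 mm above the seat; the lip is 6 mm thick, 160 mm long. The slot under it ends at a wall 14 mm farther along -x. The tongue goes in here. The recess is 131 mm long from that wall to the catch's curb, so the 126 mm cover enters only tilted, tongue end down; 0.35 rad is handy. Axes as bay_seat.
- catch_nose (a point): Lower front tip of the steel catch nose, 36 mm wide, at rest 55 mm from the bay's centre along +x and 7 mm above the seat. Its upper side slopes up at 60 degrees, away from the bay, to 31 mm above the seat. A hooked cover let go rests with its rear edge on the slope, tilted 0.11 to 0.2 rad; pressed down it drives the nose back and drops on the ledges, and the nose springs out over it.
- catch_housing (a point): Top middle of the dark fixed housing of the catch, 96 mm from the bay's centre along +x, 36 mm above the seat; it is 30 mm (x) by 54 mm (y).
- catch (a joint): Slide of the spring catch, m: 0 = nose fully out over the bay (its rest state), up to 0.014 = pushed back along the box's +x. Spring 3 N at 0, plus 0.25 N per mm; it returns by itself. The cover's weight does not open it; pressing down takes up to about 20 N on the bar, about half of that on the plate near its rear edge, beside the catch.
- vial: Bystander, to be left alone: small capped jar, 32 dia x 62 mm. Origin at its underside.
- cap_nut: Bystander, to be left alone: brass cap nut, 34 dia x 30 mm. Origin at its underside.
- gasket: Bystander, to be left alone: black rubber ring, 48 dia x 10 mm. Origin at its underside.
There are look-alikes about, which are no part of the job. Of the things that look like the part that bears handle, the largest one is meant. What is shaped like the part that bears fork but brown or purple is not meant.

How it is judged:
On the way, in this order (a step that is already met when the one before it is completed fails the run):
1. the cover has been lifted off and drawn clear of the fork (horizontal distance between handle and fork above 0.1 m and height (world z) of handle above 0.12 m), for 0.1 s.
2. the tongue is under the lip with the cover tilted (x of tongue in the frame of bay_seat below -0.055 m and z of tongue in the frame of bay_seat between -0.02 and 0.012 m and y of tongue in the frame of bay_seat between -0.015 and 0.015 m and angle between handle's own z axis and vertical between 0.09 and 0.9 rad), for 0.1 s.
3. let go, the cover rests tilted, tongue under the lip and rear edge on the catch (x of tongue in the frame of bay_seat below -0.055 m and z of tongue in the frame of bay_seat between -0.02 and 0.012 m and y of tongue in the frame of bay_seat between -0.015 and 0.015 m and angle between handle's own z axis and vertical between 0.06 and 0.3 rad and contact force between the fingers and cover below 0.05 N and linear speed of cover below 0.03 m/s), for 0.2 s.
At the end, for the whole second after the job is handed in: The cover lies flat in the bay (tilt under 0.03 rad, tongue and rear edge within 3.5 mm of their seated height), its tongue at least 3 mm under the lip and within 15 mm of the bay's middle, the catch nose sprung out again over its rear edge (within 3 mm of its rest position), at rest and let go (x of tongue in the frame of bay_seat below -0.055 m and z of tongue in the frame of bay_seat between -0.02 and 0.012 m and y of tongue in the frame of bay_seat between -0.015 and 0.015 m and z of each of tongue, rear_edge in the frame of bay_seat below 0.006 m and angle between handle's own z axis and vertical below 0.03 rad and value of joint catch below 0.003 m and linear speed of cover below 0.02 m/s); the robot touches nothing.
It fails at once if a bystander was moved by more than 30 mm (distance of any of vial, cap_nut, gasket from where it was at the start of the episode above 0.03 m).
It also fails if it takes over 54 s, if anything falls off the work surface, if the arm or the gripper's body presses on something with over 40 N, if the wrist force passes 120 N, or if a joint passes its speed limit or range.

### The arm

A 7-joint arm with a two-finger parallel gripper is mounted at the origin on the work surface. World frame = base frame: x ahead of the robot, y to its left, z up, the work surface at z = 0. Lengths are in m, angles in rad, forces in N, time in s.
With the tool pointing down it reaches from about 0.4 to 0.9 m from the base axis. Payload 5.5 kg.
Tool frame: the origin (TCP) lies at the very end of the fingers, on their centre line; the grasp point (between the pads) lies 19 mm behind it; z points along the fingers, x is the direction in which the jaws open and shut, and the axes are right-handed (so a half turn about z gives the same grasp; the last joint's range is limited). The gripper opens to 85 mm and grips with 20 to 120 N. Pads are 22 mm wide; open, the fingers measure 114 mm over their backs; the gripper's body (76 mm by 85 mm) begins 54 mm behind the grasp point. The pads swing forward as they close: fully open they stand 13 mm farther back than shut.
Start: joints at [-1.023, 0.501, -0.427, 1.55, 0.221, 1.138, -0.21], TCP at [0.183, 0.624, 0.231] pointing down, gripper open.
Joint ranges: [-2.88, 2.88], [-0.31, 2.03], [-1.54, 1.56], [0.2, 2.42], [-1.41, 4.55], [0.19, 2.02], [-2.57, 2.57]. Speed limits (rad/s): [2.57, 2.57, 3.14, 3.14, 3.14, 3.14, 3.14].

### API

Orientations are given as a unit quaternion [x, y, z, w].
In Python, from rig import bot gives the robot as it stands.
- The arm moves only by the shell command python3 -m inch 'ROWS' [OPENING] [FORCE]. ROWS is JSON, a list of rows, each a list of 4 numbers: the shift along the tool's x, y, z in m, then the turn about the tool's z in degrees. A call has 1 to 20 rows; each row shifts and turns the pose as measured when the row begins, along the tool's axes as they then stand; what a row does not reach is not made up. A row lasts 1/10 s, in which the tool goes at most 50 mm and 8.59 degrees, less where a joint would pass 70% of its speed; a pose out of reach is approached as far as the arm can. A call is refused whole if a number of a shift passes 0.05 or a number of a turn 8.59, either way. A call with a gripper value outside its range is refused whole. OPENING is the opening, from 0 (shut) to 1 (fully open), set as the call begins (- or left out, the last holds). The fingers move at their own pace and stop on an object; FORCE is the grip in N (left out, the last holds). Time passes only in rows, so rows that do not move let the fingers close. It gives the time, the measured TCP pose, the force and the opening at its end, in the units of the state.
- bot.observe(): the state, without advancing time (a new reading comes with each control period).
- bot.grab_frame(name): name is "scene" or "top" or "wrist"; returns a dict with "img" (420x560x3 uint8, blue, green, red), "K" (3x3 intrinsics, pixels), "k1" (the pictures are not rectified: a ray, as slopes to the right and down, at radius r is drawn at 1 + k1 r^2 times it, then the intrinsics apply), "rvec" (rotation vector, rad) and "tvec" (3), from world to camera coordinates, as OpenCV has them. Camera axes: x right, y down, z forward; pixel columns grow to the right and rows downward; lengths in m; the calibration is good to about 2 mm. A picture is of the moment at which its call begins. There is no depth.
- bot.sign_off(): hands the job in, once; it reports no verdict.
The state is a dict: "time_s": time; "joints": joint angles; "qvel": joint speeds; "joint_torque": joint torques, N m; "eef_pos": TCP position; "tcp_rot": TCP orientation; "force": force on the tool from outside, world axes, zero at the start; "wrist_torque": the same for the moment, N m; "opening": opening from 0.0 (shut) to 1.0 (fully open).
Only numpy, scipy, OpenCV 4.12 (cv2) and the standard library are available. Lean on these libraries where they do the work, as an engineer would, in place of code of your own. Each camera call takes 0.05 s, during which the arm holds its last target.

## Working session

There is one attempt and no reset: what is moved stays moved. The work goes in short steps, Python scripts to look and compute and a shell command to move; the robot and the scene stay as the last step left them, time stands still between calls to the robot, and variables do not carry over. Pictures are saved under pics/ and viewed, and the job is handed in when it is done.

```bash
ls; mkdir -p pics
python3 - <<'E'
from rig import bot
import cv2
s=bot.observe(); print(s)
for n in ("scene","top","wrist"):
    f=bot.grab_frame(n); cv2.imwrite(f"pics/{n}0.png",f["img"]); print(n,f["K"],f["k1"],f["rvec"],f["tvec"])
E
```

```text
pics
{'time_s': 0.0, 'joints': array([-1.0228247 ,  0.50187722, -0.42675582,  1.55145936,  0.22079682,
        1.13828592, -0.21029522]), 'qvel': array([ 0.00053489, -0.00029233,  0.00079637,  0.00052347,  0.00026173,
        0.0004454 ,  0.00103391]), 'joint_torque': array([ 2.36848709e-04, -5.69515228e+01, -5.81657007e+00, -2.80943048e+01,
        1.05349644e-02,  1.18648153e-02, -5.34639980e-06]), 'eef_pos': array([0.18247459, 0.62313417, 0.2302339 ]), 'tcp_rot': array([ 8.00284034e-01,  5.99620287e-01, -8.09237155e-04,  5.67566701e-04]), 'force': array([-0.46843485,  0.39544766,  0.81422901]), 'wrist_torque': array([ 0.00699919, -0.03793197, -0.00628911]), 'opening': 1.0010351205487642}
scene [[381.93010008   0.         276.08447156]
 [  0.         381.93010008 207.59222477]
 [  0.           0.           1.        ]] 0.027227293230026386 [ 0.81065825  2.46081298 -1.24941328] [ 0.41292717 -0.05885679  1.13711928]
top [[399.73141836   0.         283.44580621]
 [  0.         399.73141836 213.28172168]
 [  0.           0.           1.        ]] -0.036725629185580394 [ 2.1674758  -2.11445582  0.16227379] [-0.06016865  0.46903362  1.18084771]
wrist [[376.51452176   0.         280.0166858 ]
 [  0.         376.51452176 215.6653054 ]
 [  0.           0.           1.        ]] -0.045742833807041326 [-2.32069162 -1.74048992 -0.25033566] [-0.64959228 -0.03748987  0.38001427]
```

View pics/scene0.png

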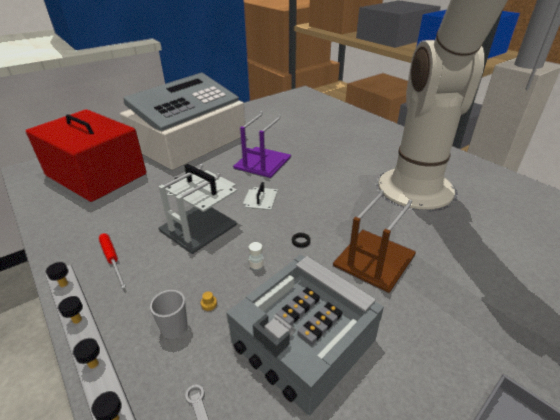

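View pics/top0.png

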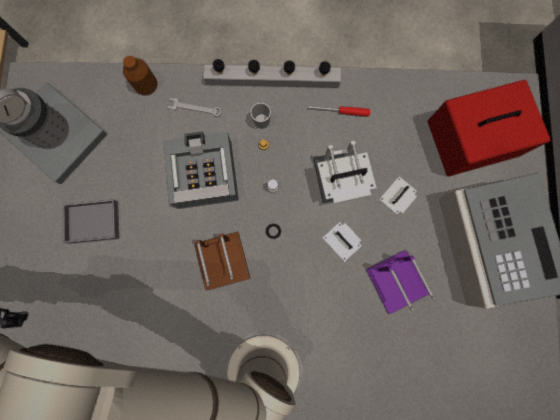

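View pics/wrist0.png

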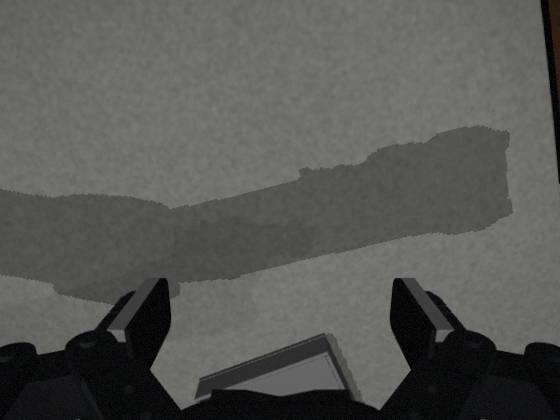

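```bash
cat > h.py <<'E'
import numpy as np, cv2
def und(f,uv):
    D=np.array([f["k1"],0,0,0,0],float)
    uv=np.array(uv,float).reshape(-1,1,2)
    return cv2.undistortPointsIter(uv,np.array(f["K"],float),D,None,None,(3,50,1e-9)).reshape(-1,2)
def rays(f,uv):
    n=und(f,uv); R,_=cv2.Rodrigues(np.array(f["rvec"],float)); t=np.array(f["tvec"],float).ravel()
    d=np.c_[n,np.ones(len(n))]@R; return -R.T@t, d
def onz(f,uv,z):
    c,d=rays(f,uv); z=np.broadcast_to(z,len(d)); return c+d*((z-c[2])/d[:,2])[:,None]
def proj(f,P):
    D=np.array([f["k1"],0,0,0,0],float)
    return cv2.projectPoints(np.array(P,float).reshape(-1,1,3),np.array(f["rvec"],float),np.array(f["tvec"],float),np.array(f["K"],float),D)[0].reshape(-1,2)
def zoom(img,x0,y0,w,h,s):
    return cv2.resize(img[y0:y0+h,x0:x0+w],None,fx=s,fy=s,interpolation=cv2.INTER_CUBIC)
def tri(fs,uvs):
    A=np.zeros((3,3));b=np.zeros(3);cs=[]
    for f,uv in zip(fs,uvs):
        c,d=rays(f,[uv]);d=d[0]/np.linalg.norm(d[0]);M=np.eye(3)-np.outer(d,d);A+=M;b+=M@c;cs.append((c,M))
    p=np.linalg.solve(A,b); return p,[np.linalg.norm(M@(p-c)) for c,M in cs]
E
python3 - <<'E'
import cv2,pickle
from rig import bot
from h import *
F={n:bot.grab_frame(n) for n in("scene","top")}
pickle.dump(F,open("f0.pkl","wb"))
a=zoom(F["top"]["img"],155,125,85,90,6); cv2.imwrite("pics/tbox.png",a)
a=zoom(F["top"]["img"],300,130,85,85,6); cv2.imwrite("pics/tfork.png",a)
a=zoom(F["scene"]["img"],150,155,100,95,6); cv2.imwrite("pics/sfork.png",a)
a=zoom(F["scene"]["img"],220,250,170,150,4); cv2.imwrite("pics/sbox.png",a)
E
```

```text
(no output)
```

View pics/tbox.png

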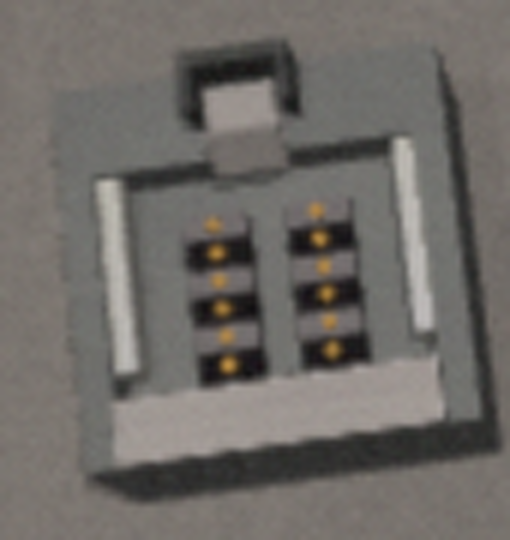

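View pics/tfork.png

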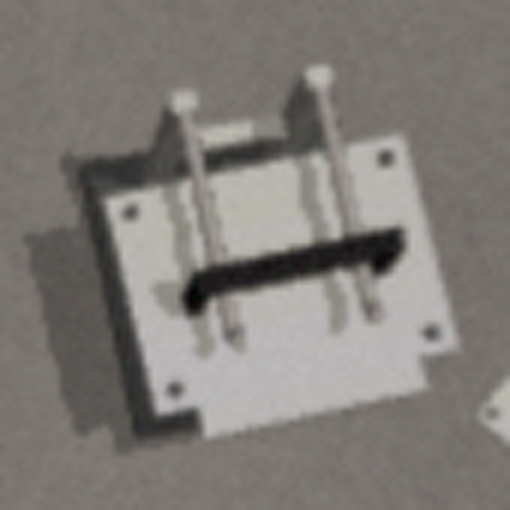

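View pics/sfork.png

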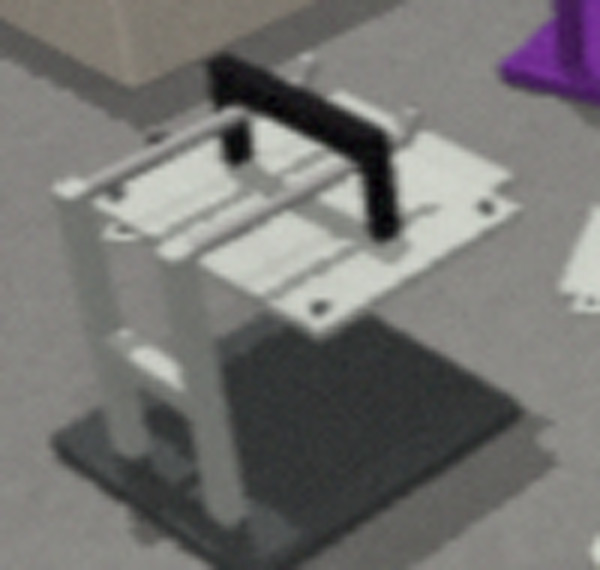

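View pics/sbox.png

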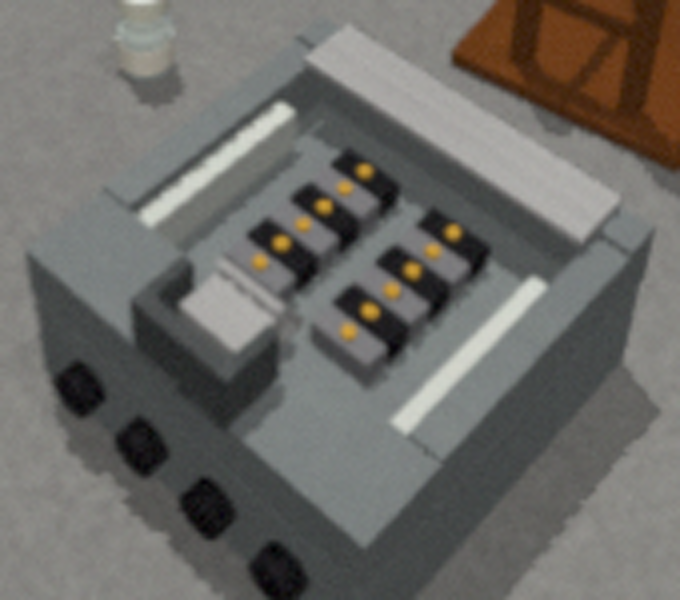

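Run:
```python
import pickle
from h import *
F=pickle.load(open("f0.pkl","rb")); T=F["top"];S=F["scene"]
def z2(x0,y0,s,l): return [(x0+(a+.5)/s-.5,y0+(b+.5)/s-.5) for a,b in l]
tb=lambda l:z2(155,125,6,l); tf=lambda l:z2(300,130,6,l); sf=lambda l:z2(150,155,6,l); sb=lambda l:z2(220,250,4,l)
np.set_printoptions(precision=4,suppress=True)
P=onz(T,tf([(105,195),(403,135),(458,345),(155,415),(200,437),(430,390)]),.110); print("plate top",P)
print("center holes", onz(T,tf([(131,212),(386,158),(432,331),(175,388)]),.110).mean(0), onz(S,sf([(118,190),(157,136),(320,307),(487,206)]),.110))
print(onz(T,tf([(131,212),(386,158),(432,331),(175,388)]),.110))
B=onz(T,tf([(205,277),(402,240)]),.159);print("bar top",B)
print("bar tri", tri([T,S],[tf([(190,283)])[0],sf([(385,150)])[0]]), )
L=onz(T,tb([(113,405),(440,358),(445,415),(115,462)]),.102); print("lip top T",L, np.linalg.norm(L[0]-L[1]))
L2=onz(S,sb([(305,58),(350,28),(620,205),(580,240)]),.102); print("lip top S",L2)
print("strips T",onz(T,tb([(97,180),(120,180),(140,374),(115,374),(393,140),(410,138),(434,330),(413,332)]),.093))
print("strips S",onz(S,sb([(287,103),(140,215),(545,285),(397,425)]),.093))
H=onz(T,tb([(178,60),(290,42)]),.121);print("housing",H)
print("housing S",onz(S,sb([(135,300),(190,262),(280,340),(228,380)]),.121))
```

```text
plate top [[ 0.6124 -0.1431  0.11  ]
 [ 0.6466 -0.2886  0.11  ]
 [ 0.5422 -0.3143  0.11  ]
 [ 0.5042 -0.1683  0.11  ]
 [ 0.494  -0.19    0.11  ]
 [ 0.5198 -0.3005  0.11  ]]
center holes [ 0.5763 -0.2289  0.11  ] [[ 0.634  -0.2846  0.11  ]
 [ 0.6031 -0.3147  0.11  ]
 [ 0.605  -0.158   0.11  ]
 [ 0.5168 -0.1799  0.11  ]]
[[ 0.6042 -0.1559  0.11  ]
 [ 0.6347 -0.2801  0.11  ]
 [ 0.5488 -0.3018  0.11  ]
 [ 0.5176 -0.1778  0.11  ]]
bar top [[ 0.5602 -0.1859  0.159 ]
 [ 0.5803 -0.2774  0.159 ]]
bar tri (array([ 0.5588, -0.1798,  0.1535]), [np.float64(0.0002019341851673632), np.float64(0.00020193418516713677)])
lip top T [[0.5146 0.2727 0.102 ]
 [0.5417 0.115  0.102 ]
 [0.5136 0.1113 0.102 ]
 [0.4866 0.2699 0.102 ]] 0.16004131457664358
lip top S [[0.5452 0.1164 0.102 ]
 [0.5142 0.1135 0.102 ]
 [0.4909 0.2697 0.102 ]
 [0.5188 0.2725 0.102 ]]
strips T [[0.6301 0.2911 0.093 ]
 [0.6303 0.2797 0.093 ]
 [0.5322 0.2631 0.093 ]
 [0.5319 0.2754 0.093 ]
 [0.654  0.1449 0.093 ]
 [0.6552 0.1365 0.093 ]
 [0.5577 0.1199 0.093 ]
 [0.5565 0.1302 0.093 ]]
strips S [[0.5652 0.128  0.093 ]
 [0.659  0.1421 0.093 ]
 [0.5418 0.2757 0.093 ]
 [0.6351 0.2877 0.093 ]]
housing [[0.6832 0.2473 0.121 ]
 [0.6935 0.193  0.121 ]]
housing S [[0.6957 0.1966 0.121 ]
 [0.6675 0.1946 0.121 ]
 [0.6605 0.2458 0.121 ]
 [0.6871 0.248  0.121 ]]
```

```bash
cat > st.py <<'E'
from rig import bot
import numpy as np,sys
from scipy.spatial.transform import Rotation as R
s=bot.observe();M=R.from_quat(s["tcp_rot"]).as_matrix()
print("t",round(s["time_s"],2),"pos",s["eef_pos"].round(4),"yaw",np.degrees(np.arctan2(M[1,0],M[0,0])).round(2),"z",M[:,2].round(3),"F",s["force"].round(1),"T",s["wrist_torque"].round(2),"op",round(s["opening"],3))
if len(sys.argv)>3:
    t=np.array([float(v) for v in sys.argv[1:4]]);print("shift(tool)",(M.T@(t-s["eef_pos"])).round(4))
if len(sys.argv)>4: print("turn",round((np.degrees(np.arctan2(M[1,0],M[0,0]))-float(sys.argv[4])+180)%360-180,2))
E
python3 -m inch '[[0,0,-0.02,8.5],[0,0,-0.02,8.5],[0,0,0,8.5],[0,0,0,8.5],[0,0,0,8.5],[0,0,0,8.5],[0,0,0,8.5],[0,0,0,0]]' 1 40; python3 st.py .57 -.23 .26 13.35
```

```text
time_s: 1.05
eef_pos: [0.1823, 0.6224, 0.2707]
tcp_rot: [0.993, 0.115, -0.001, 0.002]
force: [-0.5, -0.1, -0.1]
opening: 0.998
t 1.05 pos [0.1823 0.6224 0.2707] yaw 13.2 z [-0.002 -0.004 -1.   ] F [-0.5 -0.1 -0.1] T [-0.04  0.01  0.05] op 0.998
shift(tool) [0.1829 0.9184 0.0133]
turn -0.15
```

```bash
python3 -m inch '[[0.035,0.03,0,0],[0.035,0.03,0,0],[0.035,0.03,0,0],[0.035,0.03,0,0],[0.03,0.04,0,0],[0.01,0.048,0,0],[0,0.049,0,0],[0,0.049,0,0],[0,0.049,0,0],[0,0.049,0,0],[0,0.049,0,0],[0,0.049,0,0],[0,0.049,0,0],[0,0.049,0,0],[0,0.049,0,0],[0,0.049,0,0],[0,0.049,0,0],[0,0.049,0,0],[0,0.04,0,0],[0,0.02,0,0]]'; python3 st.py .57 -.231 .26 13.35
```

```text
time_s: 3.05
eef_pos: [0.6009, -0.1697, 0.2682]
tcp_rot: [0.986, 0.167, -0.001, 0.001]
force: [-0.0, 0.3, 0.6]
opening: 1.004
t 3.05 pos [ 0.6009 -0.1697  0.2682] yaw 19.18 z [-0.002 -0.003 -1.   ] F [-0.   0.3  0.6] T [-0.02  0.    0.01] op 1.004
shift(tool) [-0.0493  0.0477  0.0085]
turn 5.83
```

```bash
python3 -m inch '[[0,0,0,5.8],[-0.02,0.03,0,0],[-0.015,0.03,0,0],[0,0,0,0]]'; python3 st.py .57 -.231 .26 13.35
python3 - <<'E'
from rig import bot
import cv2,pickle
f=bot.grab_frame("wrist"); cv2.imwrite("pics/w1.png",f["img"]); pickle.dump(f,open("w1.pkl","wb"))
E
```

```text
time_s: 3.45
eef_pos: [0.5801, -0.2437, 0.267]
tcp_rot: [0.993, 0.121, -0.002, 0.002]
force: [0.4, -0.4, 0.3]
opening: 1.004
t 3.45 pos [ 0.5801 -0.2437  0.267 ] yaw 13.85 z [-0.004 -0.005 -1.   ] F [ 0.4 -0.4  0.3] T [-0.02  0.03 -0.02] op 1.004
shift(tool) [-0.0067 -0.0147  0.0069]
turn 0.5
```

View pics/w1.png

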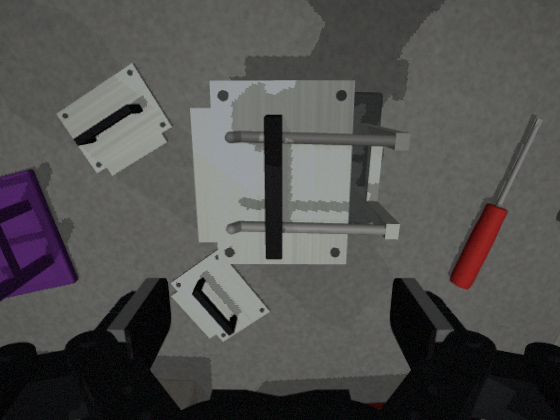

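Run:
```python
import pickle
from h import *
f=pickle.load(open("w1.pkl","rb"))
g=cv2.cvtColor(f["img"],cv2.COLOR_BGR2GRAY)
m=(g<60).astype(np.uint8); m[:,:255]=0;m[:,292:]=0;m[:105]=0;m[270:]=0
for v in range(112,265,12):
    u=np.where(m[v])[0]; print(v,u.min() if len(u) else None,u.max() if len(u) else None,end='; ')
c=max(cv2.findContours(m,0,1)[0],key=cv2.contourArea); r=cv2.minAreaRect(c);print(r)
b=cv2.boxPoints(r)
P=onz(f,b,.159);print(P,P.mean(0), np.linalg.norm(P[0]-P[1]),np.linalg.norm(P[1]-P[2]))
q=onz(f,[(273.5,117),(273.5,258)],.159);d=q[0]-q[1];print(q.mean(0),np.degrees(np.arctan2(d[1],d[0])))
h=onz(f,[(223,95),(341,96),(335,252),(229,252)],.110);print(h,h.mean(0))
```

```text
112 None None; 124 264 281; 136 264 281; 148 264 281; 160 265 281; 172 265 281; 184 265 281; 196 265 281; 208 265 281; 220 266 281; 232 266 281; 244 266 281; 256 266 281; ((273.0, 186.5), (143.0, 18.0), 90.0)
[[ 0.55373245 -0.18241851  0.159     ]
 [ 0.56506136 -0.17962056  0.159     ]
 [ 0.58921249 -0.2766422   0.159     ]
 [ 0.57659435 -0.27978282  0.159     ]] [ 0.57115016 -0.22961602  0.159     ] 0.011669311993201509 0.09998238024902859
[ 0.57163246 -0.23014725  0.159     ] 103.61722290349785
[[ 0.51804811 -0.17720744  0.11      ]
 [ 0.60587302 -0.1562322   0.11      ]
 [ 0.63718291 -0.28044756  0.11      ]
 [ 0.54879107 -0.30241877  0.11      ]] [ 0.57747378 -0.22907649  0.11      ]
```

```bash
python3 st.py .5712 -.2298 .133 13.6; python3 -m inch '[[-0.0055,-0.0157,0,0.2],[0,0,0.03,0],[0,0,0.03,0],[0,0,0,0]]'; python3 st.py .5712 -.2298 .133 13.6
```

```text
t 3.5 pos [ 0.5809 -0.2409  0.2669] yaw 13.96 z [-0.004 -0.003 -1.   ] F [-0.3  0.7 -0.8] T [ 0.04 -0.02  0.  ] op 1.002
shift(tool) [-0.0062 -0.0134  0.1339]
turn 0.36
time_s: 3.9
eef_pos: [0.5739, -0.2215, 0.2063]
tcp_rot: [0.992, 0.128, -0.0, -0.0]
force: [-0.7, 0.6, 0.1]
opening: 0.998
t 3.9 pos [ 0.5739 -0.2215  0.2063] yaw 14.66 z [-0. -0. -1.] F [-0.7  0.6  0.1] T [0.01 0.05 0.03] op 0.998
shift(tool) [-0.0047  0.0073  0.0733]
turn 1.06
```

```bash
python3 -m inch '[[-0.0045,0.007,0,1],[0,0,0,0]]'; python3 st.py .5712 -.2298 .133 13.6;  python3 -m inch '[[0,0,0,0]]';python3 st.py .5712 -.2298 .133 13.6
```

```text
time_s: 4.1
eef_pos: [0.5724, -0.2283, 0.2076]
tcp_rot: [0.993, 0.121, 0.0, -0.0]
force: [-0.3, 0.3, 0.7]
opening: 0.996
t 4.1 pos [ 0.5724 -0.2283  0.2076] yaw 13.88 z [ 0.     0.001 -1.   ] F [-0.3  0.3  0.7] T [-0.02  0.04 -0.02] op 0.996
shift(tool) [-0.0016  0.0012  0.0746]
turn 0.28
time_s: 4.2
eef_pos: [0.5733, -0.2283, 0.209]
tcp_rot: [0.993, 0.121, 0.001, 0.0]
force: [0.7, -0.0, 0.7]
opening: 1.001
t 4.2 pos [ 0.5733 -0.2283  0.209 ] yaw 13.92 z [ 0.002  0.    -1.   ] F [ 0.7 -0.   0.7] T [0.02 0.01 0.04] op 1.001
shift(tool) [-0.0026  0.0009  0.076 ]
turn 0.32
```

```bash
python3 -m inch '[[-0.002,0.001,0.02,0.3],[0,0,0.02,0],[0,0,0.02,0],[0,0,0.012,0],[0,0,0,0]]';python3 st.py .5712 -.2298 .133 13.6
```

```text
time_s: 4.7
eef_pos: [0.5775, -0.232, 0.1426]
tcp_rot: [0.993, 0.119, 0.007, 0.003]
force: [-0.5, 0.4, 0.1]
opening: 1.0
t 4.7 pos [ 0.5775 -0.232   0.1426] yaw 13.67 z [ 0.016 -0.004 -1.   ] F [-0.5  0.4  0.1] T [-0.05  0.03  0.03] op 1.0
shift(tool) [-0.0057 -0.0037  0.0095]
turn 0.07
```

```bash
python3 -m inch '[[-0.0055,-0.002,0.007,0],[0,0,0.002,0],[0,0,0,0]]';python3 st.py .5712 -.2298 .133 13.6
```

```text
time_s: 5.0
eef_pos: [0.5729, -0.2321, 0.1354]
tcp_rot: [0.993, 0.119, 0.009, 0.004]
force: [-0.1, 0.4, 0.7]
opening: 1.001
t 5.0 pos [ 0.5729 -0.2321  0.1354] yaw 13.67 z [ 0.019 -0.005 -1.   ] F [-0.1  0.4  0.7] T [ 0.02  0.03 -0.04] op 1.001
shift(tool) [-0.0012 -0.0027  0.0024]
turn 0.07
```

```bash
python3 -m inch '[[-0.001,-0.0025,0.001,0],[0,0,0,0],[0,0,0,0],[0,0,0,0],[0,0,0,0],[0,0,0,0],[0,0,0,0],[0,0,0,0]]' 0 60;python3 st.py .5712 -.2298 .133 13.6
```

```text
time_s: 5.8
eef_pos: [0.5724, -0.2301, 0.1364]
tcp_rot: [0.993, 0.119, 0.011, 0.004]
force: [-0.4, 0.7, 0.6]
opening: 0.125
t 5.8 pos [ 0.5724 -0.2301  0.1364] yaw 13.69 z [ 0.022 -0.006 -1.   ] F [-0.4  0.7  0.6] T [0.   0.06 0.04] op 0.125
shift(tool) [-0.0012 -0.0006  0.0034]
turn 0.09
```

```bash
python3 -m inch '[[0,0,-0.008,0],[0,0,-0.008,0],[0,0,0,0],[0,0,0,0]]';python3 st.py .5712 -.2298 .152 13.6
python3 - <<'E'
from rig import bot
import cv2
from h import *
f=bot.grab_frame("wrist");g=bot.grab_frame("scene")
cv2.imwrite("pics/w2.png",np.hstack([cv2.resize(f["img"],(400,300)),cv2.resize(g["img"][110:290,100:340],(400,300))]))
E
```

```text
time_s: 6.2
eef_pos: [0.5707, -0.2295, 0.1523]
tcp_rot: [0.993, 0.119, 0.009, 0.004]
force: [-0.8, 0.6, -2.6]
opening: 0.122
t 6.2 pos [ 0.5707 -0.2295  0.1523] yaw 13.68 z [ 0.019 -0.005 -1.   ] F [-0.8  0.6 -2.6] T [-0.03  0.01  0.04] op 0.122
shift(tool) [0.0004 0.0004 0.0003]
turn 0.08
```

View pics/w2.png

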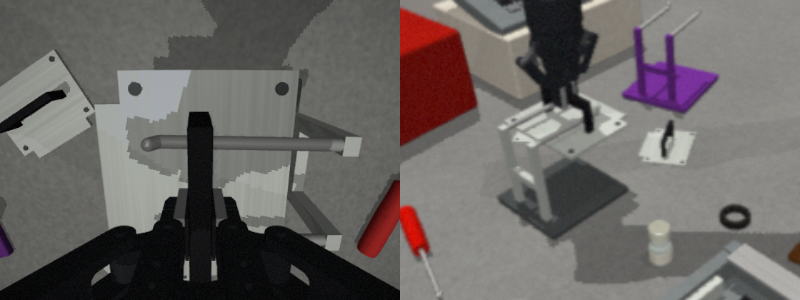

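```bash
python3 -m inch '[[-0.015,0,0,0],[-0.02,0,0,0],[-0.02,0,0,0],[0,0,0,0]]';python3 st.py .448 -.2595 .152 13.6
```

```text
time_s: 6.7
eef_pos: [0.5157, -0.242, 0.15]
tcp_rot: [0.993, 0.12, 0.009, 0.003]
force: [0.6, -0.3, -3.5]
opening: 0.128
t 6.7 pos [ 0.5157 -0.242   0.15  ] yaw 13.77 z [ 0.018 -0.004 -1.   ] F [ 0.6 -0.3 -3.5] T [ 0.    0.1  -0.02] op 0.128
shift(tool) [-0.0698  0.0009 -0.0032]
turn 0.17
```

```bash
python3 -m inch '[[-0.02,0,-0.002,0],[-0.025,0,0,0],[-0.025,0,0,0],[-0.015,0,0,0],[0,0,0,0]]';python3 st.py .448 -.2595 .152 13.6
```

```text
time_s: 7.2
eef_pos: [0.4333, -0.2618, 0.1504]
tcp_rot: [0.993, 0.121, 0.01, 0.003]
force: [0.0, 0.7, -3.0]
opening: 0.128
t 7.2 pos [ 0.4333 -0.2618  0.1504] yaw 13.9 z [ 0.021 -0.004 -1.   ] F [ 0.   0.7 -3. ] T [ 0.05 -0.03 -0.04] op 0.128
shift(tool) [ 0.0148  0.0013 -0.0013]
turn 0.3
```

```bash
python3 -m inch '[[0,0,-0.02,0],[0,0,-0.03,0],[0,0,-0.03,0],[0.01,-0.02,-0.01,0],[0.03,-0.03,0,0],[0.035,-0.03,0,0],[0.035,-0.03,0,0],[0.035,-0.035,0,0],[0.035,-0.035,0,0],[0.03,-0.035,0,0],[0.02,-0.035,0,0],[0.01,-0.035,0,0],[0,-0.035,0,0],[0,0,0,0]]';python3 st.py .595 .2054 .21 9.75
```

```text
time_s: 8.6
eef_pos: [0.608, 0.1305, 0.2503]
tcp_rot: [0.992, 0.123, 0.02, 0.001]
force: [-0.4, -0.2, -3.0]
opening: 0.127
t 8.6 pos [0.608  0.1305 0.2503] yaw 14.19 z [ 0.041  0.004 -0.999] F [-0.4 -0.2 -3. ] T [0.04 0.1  0.04] op 0.127
shift(tool) [ 0.0041 -0.076   0.04  ]
turn 4.44
```

```bash
python3 -m inch '[[0,-0.025,0,2],[0,-0.025,0,2],[0,-0.02,0,0],[0,0,0,0]]';python3 st.py .595 .2054 .21 9.75
python3 - <<'E'
from rig import bot
import cv2,pickle
from h import *
F={n:bot.grab_frame(n) for n in("scene","top","wrist")};pickle.dump(F,open("f3.pkl","wb"))
cv2.imwrite("pics/c3.png",np.hstack([cv2.resize(F["wrist"]["img"],(400,300)),cv2.resize(F["scene"]["img"][190:400,190:470],(400,300))]))
E
```

```text
time_s: 9.0
eef_pos: [0.5937, 0.2092, 0.2493]
tcp_rot: [0.996, 0.091, 0.021, -0.002]
force: [0.3, 0.4, -4.0]
opening: 0.125
t 9.0 pos [0.5937 0.2092 0.2493] yaw 10.41 z [ 0.041  0.008 -0.999] F [ 0.3  0.4 -4. ] T [0.06 0.08 0.05] op 0.125
shift(tool) [-0.0011  0.004   0.0392]
turn 0.66
```

View pics/c3.png

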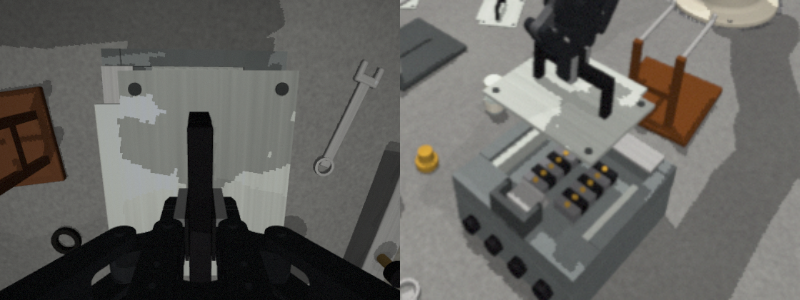

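```bash
python3 -m inch '[[0,0.004,0.02,0.5],[0,0,0.02,0],[0,0,0.02,0],[0,0,0.018,0],[0,0,0,0]]';python3 st.py .594 .205 .16 9.75
```

```text
time_s: 9.65
eef_pos: [0.6041, 0.1908, 0.1705]
tcp_rot: [0.997, 0.078, 0.024, 0.001]
force: [-0.3, -0.3, -3.1]
opening: 0.129
t 9.65 pos [0.6041 0.1908 0.1705] yaw 8.92 z [ 0.047  0.001 -0.999] F [-0.3 -0.3 -3.1] T [ 0.02  0.19 -0.02] op 0.129
shift(tool) [-0.0082 -0.0157  0.0101]
turn -0.83
```

```bash
python3 -m inch '[[-0.008,-0.012,0.0,-0.8],[0,0,0,0]]';python3 st.py .594 .205 .16 9.75;python3 -m inch '[[0,0,0,0]]';python3 st.py .594 .205 .16 9.75
```

```text
time_s: 9.85
eef_pos: [0.5948, 0.2003, 0.171]
tcp_rot: [0.996, 0.084, 0.024, 0.002]
force: [-1.6, 0.8, -3.5]
opening: 0.13
t 9.85 pos [0.5948 0.2003 0.171 ] yaw 9.6 z [ 0.048  0.001 -0.999] F [-1.6  0.8 -3.5] T [0.12 0.12 0.01] op 0.13
shift(tool) [-0.0005 -0.0049  0.0109]
turn -0.15
time_s: 9.95
eef_pos: [0.5954, 0.2003, 0.1722]
tcp_rot: [0.996, 0.084, 0.025, 0.002]
force: [-0.4, -0.7, -2.8]
opening: 0.125
t 9.95 pos [0.5954 0.2003 0.1722] yaw 9.6 z [ 0.05   0.001 -0.999] F [-0.4 -0.7 -2.8] T [-0.04  0.09  0.  ] op 0.125
shift(tool) [-0.0012 -0.005   0.0122]
turn -0.15
```

```bash
python3 -m inch '[[-0.001,-0.005,0.003,-0.1],[0,0,0,0]]';python3 st.py .594 .205 .16 9.75
python3 - <<'E'
from rig import bot
import cv2,pickle
from h import *
F={n:bot.grab_frame(n) for n in("scene","top","wrist")};pickle.dump(F,open("f4.pkl","wb"))
cv2.imwrite("pics/c4.png",np.hstack([cv2.resize(F["top"]["img"][110:230,140:260],(400,400),interpolation=2),cv2.resize(F["scene"]["img"][220:390,220:390],(400,400),interpolation=2)]))
E
```

```text
time_s: 10.15
eef_pos: [0.5944, 0.2063, 0.1709]
tcp_rot: [0.996, 0.085, 0.026, 0.001]
force: [0.0, 0.9, -3.6]
opening: 0.127
t 10.15 pos [0.5944 0.2063 0.1709] yaw 9.74 z [ 0.053  0.003 -0.999] F [ 0.   0.9 -3.6] T [ 0.03  0.1  -0.  ] op 0.127
shift(tool) [-0.0012  0.0012  0.0109]
turn -0.01
```

View pics/c4.png

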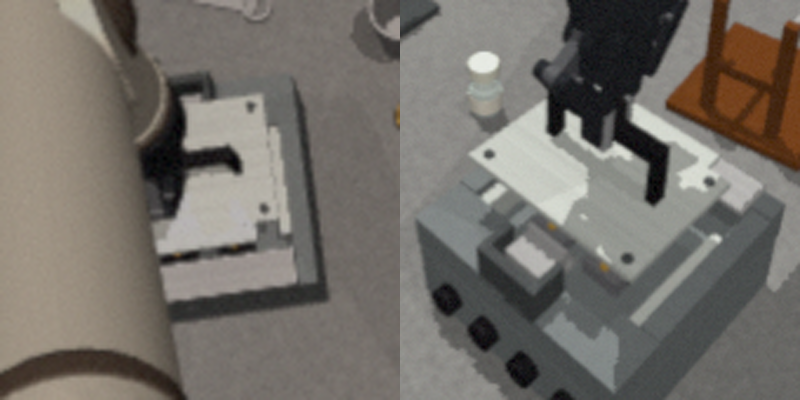

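Run:
```python
import pickle
from h import *
np.set_printoptions(precision=4,suppress=True)
F=pickle.load(open("f4.pkl","rb"));T=F["top"];S=F["scene"]
c=np.array([.5812,.203,.085]);y=np.radians(9.75);R=np.array([[np.cos(y),-np.sin(y),0],[np.sin(y),np.cos(y),0],[0,0,1]])
k=120/400
uv=[(140+(a+.5)*k-.5,110+(b+.5)*k-.5) for a,b in[(265,95),(275,222)]]
k=170/400
sv=[(220+(a+.5)*k-.5,220+(b+.5)*k-.5) for a,b in[(627,282),(722,156),(470,153)] ]
sv=[(220+(a-400+.5)*k-.5,220+(b+.5)*k-.5) for a,b in[(627,282),(722,156),(470,153)] ]
for z in(.145,.150): print("T",(onz(T,uv,z)-c)@R)
print("S",(onz(S,sv,.149)-c)@R)
for a,b in zip(uv,sv): p,e=tri([T,S],[a,b]);print("tri",(p-c)@R,e)
```

```text
T [[ 0.0731 -0.0764  0.06  ]
 [-0.0393 -0.0714  0.06  ]]
T [[ 0.0712 -0.077   0.065 ]
 [-0.0406 -0.072   0.065 ]]
S [[ 0.0795  0.0756  0.064 ]
 [-0.0459  0.0592  0.064 ]
 [ 0.0752 -0.0726  0.064 ]]
tri [ 0.066  -0.0127 -0.0099] [np.float64(0.0645248557862304), np.float64(0.06452485578623049)]
tri [-0.0558 -0.0137  0.02  ] [np.float64(0.05964948686372513), np.float64(0.0596494868637252)]
```

```bash
python3 -m inch '[[-0.001,0,0.01,0],[-0.001,-0.002,0.01,0],[0,0,0,0]]' 0 25;python3 st.py .594 .205 .142 9.75
```

```text
time_s: 10.6
eef_pos: [0.5938, 0.2063, 0.1492]
tcp_rot: [0.996, 0.084, 0.027, 0.001]
force: [-0.5, 0.2, -3.3]
opening: 0.125
t 10.6 pos [0.5938 0.2063 0.1492] yaw 9.63 z [ 0.053  0.001 -0.999] F [-0.5  0.2 -3.3] T [-0.06  0.15 -0.02] op 0.125
shift(tool) [-0.0004  0.0012  0.0072]
turn -0.12
```

```bash
python3 -m inch '[[0,0.001,0.007,0],[0,0,0.003,0],[0,0,0,0]]';python3 st.py .594 .205 .142 9.75
```

```text
time_s: 10.9
eef_pos: [0.5979, 0.2066, 0.1424]
tcp_rot: [0.996, 0.084, 0.03, 0.0]
force: [-3.2, -0.2, 7.3]
opening: 0.122
t 10.9 pos [0.5979 0.2066 0.1424] yaw 9.65 z [ 0.06   0.004 -0.998] F [-3.2 -0.2  7.3] T [-0.14  0.18 -0.04] op 0.122
shift(tool) [-0.0042  0.001   0.0001]
turn -0.1
```

```bash
python3 -m inch '[[-0.005,0,0.001,0],[-0.002,0,0.002,0],[0,0,0,0]]' 0 20;python3 st.py .5865 .2045 .128 9.75
python3 - <<'E'
from rig import bot
import cv2,pickle
from h import *
F={n:bot.grab_frame(n) for n in("scene","top","wrist")};pickle.dump(F,open("f5.pkl","wb"))
cv2.imwrite("pics/c5.png",np.hstack([cv2.resize(F["top"]["img"][110:230,140:260],(400,400),interpolation=2),cv2.resize(F["scene"]["img"][220:390,220:390],(400,400),interpolation=2)]))
E
```

```text
time_s: 11.2
eef_pos: [0.5945, 0.2062, 0.1422]
tcp_rot: [0.996, 0.084, 0.034, -0.001]
force: [-1.2, 0.7, 3.8]
opening: 0.124
t 11.2 pos [0.5945 0.2062 0.1422] yaw 9.62 z [ 0.068  0.007 -0.998] F [-1.2  0.7  3.8] T [-0.09  0.13 -0.02] op 0.124
shift(tool) [-0.0091  0.0003  0.0136]
turn -0.13
```

View pics/c5.png

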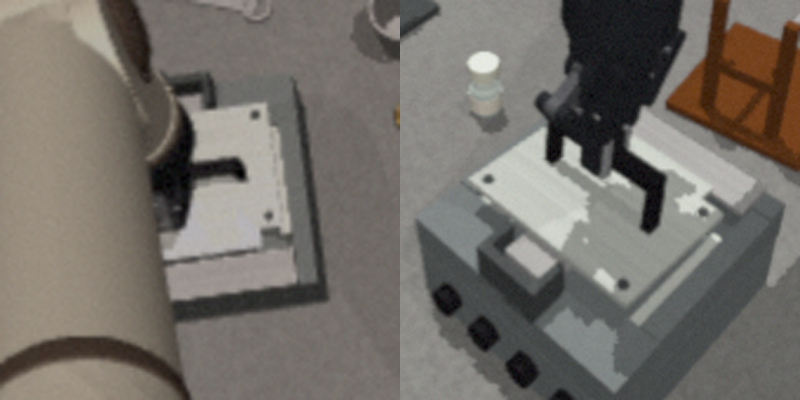

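```bash
python3 -m inch '[[-0.002,0,0.005,0],[-0.002,0,0.005,0],[-0.002,0,0.005,0]]' 0 20;python3 st.py .5865 .2045 .128 9.75
```

```text
time_s: 11.65
eef_pos: [0.5958, 0.2071, 0.1336]
tcp_rot: [0.996, 0.083, 0.041, -0.002]
force: [-10.7, -3.3, 24.7]
opening: 0.128
t 11.65 pos [0.5958 0.2071 0.1336] yaw 9.59 z [ 0.082  0.012 -0.997] F [-10.7  -3.3  24.7] T [-0.61  0.57 -0.1 ] op 0.128
shift(tool) [-0.0101  0.001   0.0048]
turn -0.16
```

```bash
python3 - <<'E'
from rig import bot
import cv2,pickle
from h import *
F={n:bot.grab_frame(n) for n in("scene","top","wrist")};pickle.dump(F,open("f6.pkl","wb"))
cv2.imwrite("pics/c6.png",np.hstack([cv2.resize(F["wrist"]["img"],(400,300),interpolation=2),cv2.resize(F["scene"]["img"][220:370,220:420],(400,300),interpolation=2)]))
cv2.imwrite("pics/c6s.png",cv2.resize(F["scene"]["img"][230:370,220:400],(720,560),interpolation=2))
E
python3 st.py
```

```text
t 11.8 pos [0.5948 0.2069 0.1328] yaw 9.6 z [ 0.08   0.011 -0.997] F [-2.6 -0.7 13. ] T [-0.22 -0.17 -0.1 ] op 0.126
```

View pics/c6s.png

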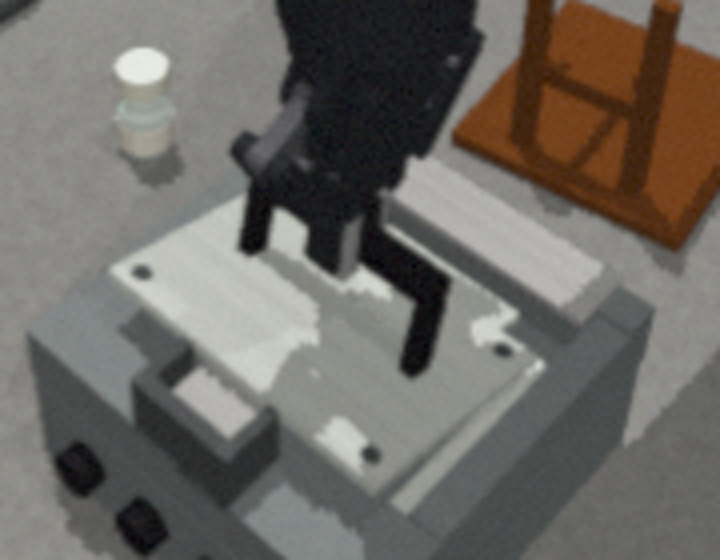

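View pics/c6.png

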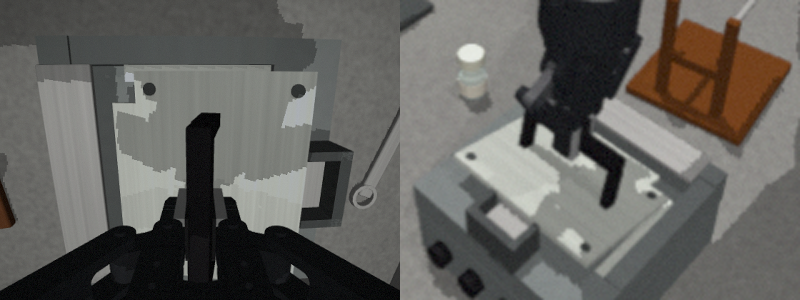

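```bash
cat > pose.py <<'E'
from h import *
from scipy.optimize import least_squares
from scipy.spatial.transform import Rotation as Rot
C=np.array([.5812,.203,.085]);Y=np.radians(9.75);RB=Rot.from_euler('z',Y).as_matrix()
H={'r+':(.050,.064,.0025),'r-':(.050,-.064,.0025),'f+':(-.038,.064,.0025),'f-':(-.038,-.064,.0025)}
def solve(obs):  # obs: list of (frame, name, uv); returns plate pose in the bay frame
    def pts(p,X): return C+RB@(p[:3]+Rot.from_euler('zyx',p[3:]).as_matrix()@X)
    def res(p): return np.concatenate([proj(f,[pts(p,np.array(H[n]))])[0]-uv for f,n,uv in obs])
    s=least_squares(res,[.01,0,.03,0,-.1,0],x_scale=[.01]*3+[.1]*3,loss='soft_l1')
    p=s.x;A=Rot.from_euler('zyx',p[3:]).as_matrix()
    g=lambda X:(p[:3]+A@np.array(X)).round(4)
    print("plate",p[:3].round(4),"yaw,pitch,roll",p[3:].round(3),"res",res(p).round(1))
    print("tongue",g((-.065,0,0)),"rear",g((.061,0,0)),"bar",g((0,0,.0445)),"tongue lower corner",g((-.065,0,-.0025)))
E
python3 - <<'E'
import pickle
from pose import *
F=pickle.load(open("f6.pkl","rb"));S=F["scene"];W=F["wrist"]
s=lambda a,b:(220+(a+.5)/4-.5,230+(b+.5)/4-.5)
w=lambda a,b:((a+.5)*1.4-.5,(b+.5)*1.4-.5)
solve([(S,'r-',s(143,272)),(S,'r+',s(371,455)),(S,'f+',s(503,350)),(W,'f+',w(149,89)),(W,'r+',w(298,91))])
E
```

```text
plate [0.0231 0.0014 0.0253] yaw,pitch,roll [-0.007 -0.173  0.007] res [ 0.4  0.   0.6 -0.3  0.8 -1.4  1.   0.1 -0.3  0. ]
tongue [-0.041   0.0019  0.0141] rear [0.0831 0.0009 0.0358] bar [0.0154 0.0011 0.0692] tongue lower corner [-0.0405  0.0019  0.0116]
```

```bash
python3 -m inch '[[-0.005,0,0,0],[-0.004,0,0,0],[-0.002,0,0.004,0]]' 0 20;python3 st.py .5865 .2045 .128 9.75
```

```text
time_s: 12.1
eef_pos: [0.5883, 0.2062, 0.1323]
tcp_rot: [0.995, 0.083, 0.045, -0.003]
force: [-3.0, -1.0, 10.0]
opening: 0.126
t 12.1 pos [0.5883 0.2062 0.1323] yaw 9.57 z [ 0.089  0.014 -0.996] F [-3. -1. 10.] T [-0.15 -0.22 -0.08] op 0.126
shift(tool) [-0.0025  0.0013  0.0041]
turn -0.18
```

```bash
python3 -m inch '[[-0.001,0,0.005,0],[-0.002,0,0.005,0],[-0.002,0,0.004,0]]' 0 20;python3 st.py
python3 - <<'E'
from rig import bot
import cv2,pickle
from h import *
F={n:bot.grab_frame(n) for n in("scene","wrist")};pickle.dump(F,open("f7.pkl","wb"))
cv2.imwrite("pics/w7.png",F["wrist"]["img"])
cv2.imwrite("pics/s7.png",cv2.resize(F["scene"]["img"][230:370,220:400],(720,560),interpolation=2))
E
```

```text
time_s: 12.4
eef_pos: [0.5934, 0.2074, 0.1275]
tcp_rot: [0.995, 0.083, 0.055, -0.006]
force: [-7.4, -3.2, 26.5]
opening: 0.129
t 12.4 pos [0.5934 0.2074 0.1275] yaw 9.5 z [ 0.109  0.02  -0.994] F [-7.4 -3.2 26.5] T [-0.5  -0.27 -0.15] op 0.129
```

View pics/s7.png

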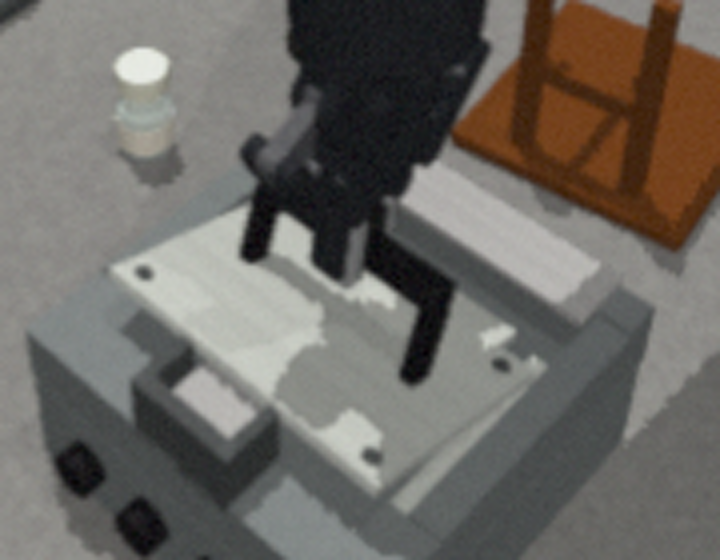

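View pics/w7.png

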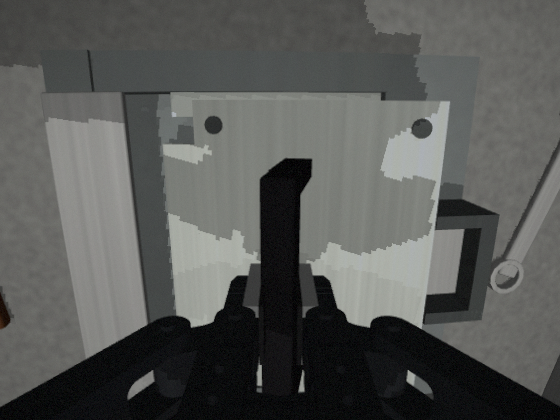

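Run:
```python
import pickle
from pose import *
F=pickle.load(open("f7.pkl","rb"));S=F["scene"];W=F["wrist"]
s=lambda a,b:(220+(a+.5)/4-.5,230+(b+.5)/4-.5)
solve([(S,'r-',s(144,272)),(S,'r+',s(373,457)),(S,'f+',s(501,366)),(W,'f+',(213,125)),(W,'r+',(422,128))])
```

```text
plate [0.0241 0.002  0.0215] yaw,pitch,roll [-0.009 -0.251 -0.001] res [ 0.4  0.1  0.4 -0.3  0.7 -1.9  1.   0.1 -0.3 -0. ]
tongue [-0.0389  0.0026  0.0053] rear [0.0832 0.0015 0.0366] bar [0.013  0.0021 0.0646] tongue lower corner [-0.0383  0.0026  0.0029]
```

```bash
python3 -m inch '[[-0.006,0,0.0,0],[-0.006,0,0.0,0],[0,0,0,0]]' 0 20;python3 st.py
python3 - <<'E'
from rig import bot
import cv2,pickle
from h import *
F={n:bot.grab_frame(n) for n in("scene","wrist")};pickle.dump(F,open("f8.pkl","wb"))
cv2.imwrite("pics/w8.png",F["wrist"]["img"])
cv2.imwrite("pics/s8.png",cv2.resize(F["scene"]["img"][230:370,220:400],(720,560),interpolation=2))
E
```

```text
time_s: 12.8
eef_pos: [0.5865, 0.2061, 0.1322]
tcp_rot: [0.995, 0.082, 0.061, -0.007]
force: [-3.7, -0.2, 3.5]
opening: 0.126
t 12.8 pos [0.5865 0.2061 0.1322] yaw 9.4 z [ 0.121  0.024 -0.992] F [-3.7 -0.2  3.5] T [-0.16  0.31 -0.03] op 0.126
```

View pics/s8.png

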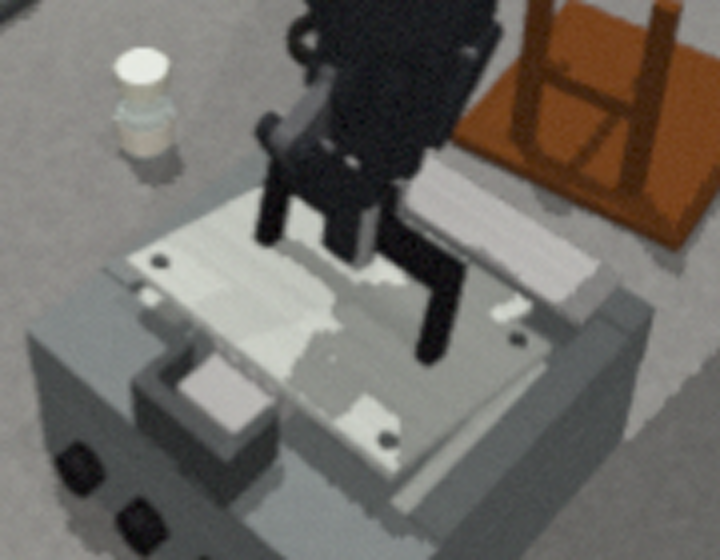

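View pics/w8.png

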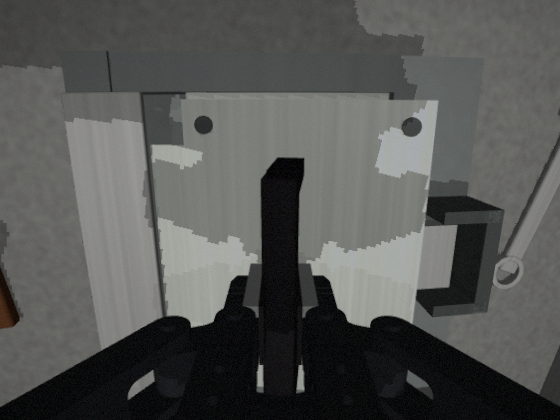

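Run:
```python
import pickle
from pose import *
F=pickle.load(open("f8.pkl","rb"));S=F["scene"];W=F["wrist"]
s=lambda a,b:(220+(a+.5)/4-.5,230+(b+.5)/4-.5)
solve([(S,'r-',s(160,261)),(S,'r+',s(388,440)),(S,'f+',s(517,340)),(W,'f+',(204,125)),(W,'r+',(412,128))])
```

```text
plate [0.014  0.002  0.0243] yaw,pitch,roll [-0.011 -0.193  0.018] res [ 0.3  0.   0.3 -0.5  0.7 -1.4  1.1  0.  -0.4 -0.1]
tongue [-0.0498  0.0029  0.0119] rear [0.0738 0.0011 0.036 ] bar [0.0054 0.0012 0.068 ] tongue lower corner [-0.0493  0.0029  0.0094]
```

```bash
python3 -m inch '[[-0.002,0,0.006,0],[-0.003,0,0.006,0],[-0.003,0,0.006,0],[-0.003,0,0.004,0]]' 0 20;python3 st.py
python3 - <<'E'
from rig import bot
import cv2,pickle
from h import *
F={n:bot.grab_frame(n) for n in("scene","wrist")};pickle.dump(F,open("f9.pkl","wb"))
cv2.imwrite("pics/w9.png",F["wrist"]["img"])
cv2.imwrite("pics/s9.png",cv2.resize(F["scene"]["img"][230:370,220:400],(720,560),interpolation=2))
E
```

```text
time_s: 13.3
eef_pos: [0.5924, 0.208, 0.1274]
tcp_rot: [0.994, 0.081, 0.077, -0.011]
force: [-7.3, -3.0, 17.8]
opening: 0.13
t 13.3 pos [0.5924 0.208  0.1274] yaw 9.26 z [ 0.151  0.034 -0.988] F [-7.3 -3.  17.8] T [-0.6   0.28 -0.2 ] op 0.13
```

View pics/s9.png

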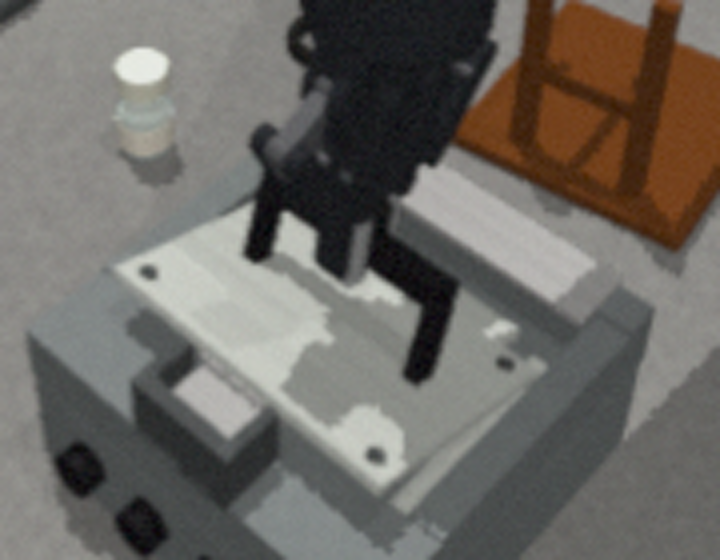

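View pics/w9.png

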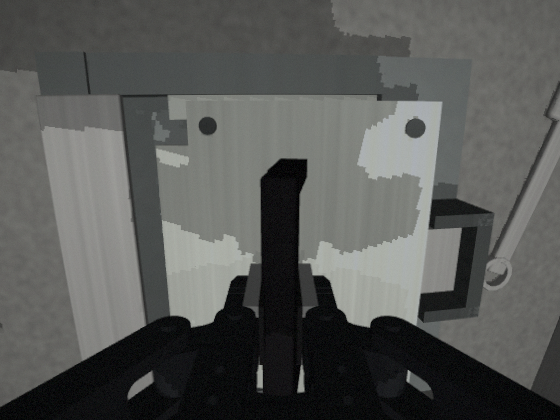

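```bash
python3 -m inch '[[-0.008,0,0.003,0],[-0.008,0,0.003,0],[-0.004,0,0.002,0]]' 0 20;python3 st.py
cat > look.py <<'E'
from rig import bot
import cv2,pickle,sys
from h import *
n=sys.argv[1]
F={k:bot.grab_frame(k) for k in("scene","wrist")};pickle.dump(F,open(f"f{n}.pkl","wb"))
a=F["wrist"]["img"][0:420,40:540]; b=cv2.resize(F["scene"]["img"][230:370,220:400],None,fx=3,fy=3,interpolation=2)
cv2.imwrite(f"pics/w{n}.png",F["wrist"]["img"]);cv2.imwrite(f"pics/s{n}.png",cv2.resize(F["scene"]["img"][230:370,220:400],(720,560),interpolation=2))
# hole auto-detect
for k in("scene","wrist"):
    f=F[k];g=cv2.cvtColor(f["img"],6)
    pass
E
python3 look.py 10
```

```text
time_s: 13.7
eef_pos: [0.5863, 0.2071, 0.1276]
tcp_rot: [0.993, 0.08, 0.09, -0.014]
force: [-3.2, -1.8, 8.2]
opening: 0.13
t 13.7 pos [0.5863 0.2071 0.1276] yaw 9.1 z [ 0.177  0.042 -0.983] F [-3.2 -1.8  8.2] T [-0.41 -0.12 -0.11] op 0.13
```

View pics/s10.png

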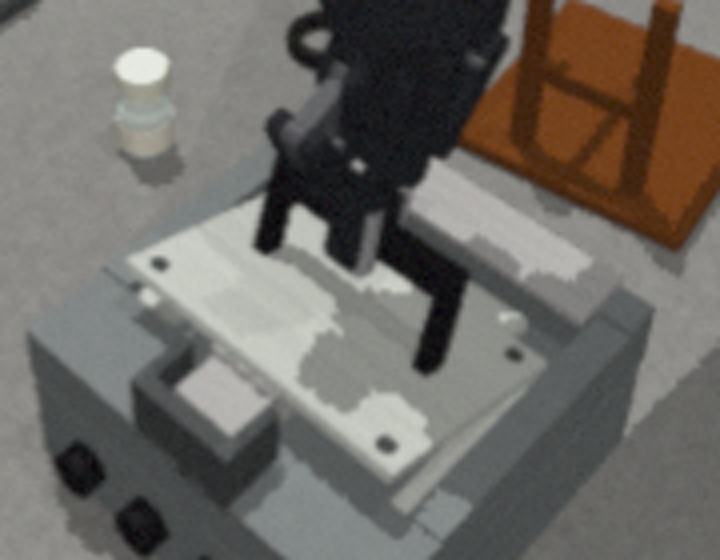

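View pics/w10.png

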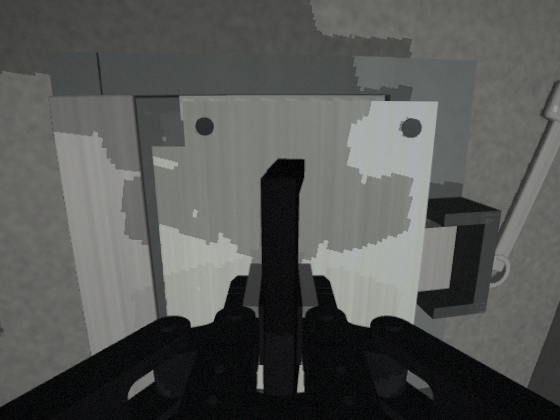

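Run:
```python
import pickle
from pose import *
F=pickle.load(open("f10.pkl","rb"));S=F["scene"];W=F["wrist"]
s=lambda a,b:(220+(a+.5)/4-.5,230+(b+.5)/4-.5)
solve([(S,'r-',s(159,263)),(S,'r+',s(386,444)),(S,'f+',s(514,355)),(W,'f+',(204,126)),(W,'r+',(411,127))])
```

```text
plate [0.0152 0.003  0.0204] yaw,pitch,roll [-0.009 -0.256  0.005] res [ 0.8  0.1  1.2 -0.2  1.  -1.6  1.5  0.1 -0.4  0.1]
tongue [-0.0476  0.0036  0.0039] rear [0.0742 0.0023 0.0358] bar [0.004  0.0028 0.0634] tongue lower corner [-0.047   0.0036  0.0015]
```

```bash
python3 -m inch '[[-0.007,0,0.001,0],[-0.007,0,0.002,0],[-0.004,0,0.002,0]]' 0 20;python3 st.py
python3 look.py 11
```

```text
time_s: 14.1
eef_pos: [0.5736, 0.2052, 0.1221]
tcp_rot: [0.992, 0.08, 0.095, -0.015]
force: [7.1, 1.0, 10.4]
opening: 0.124
t 14.1 pos [0.5736 0.2052 0.1221] yaw 9.08 z [ 0.186  0.044 -0.981] F [ 7.1  1.  10.4] T [-0.24 -1.62  0.01] op 0.124
```

View pics/s11.png

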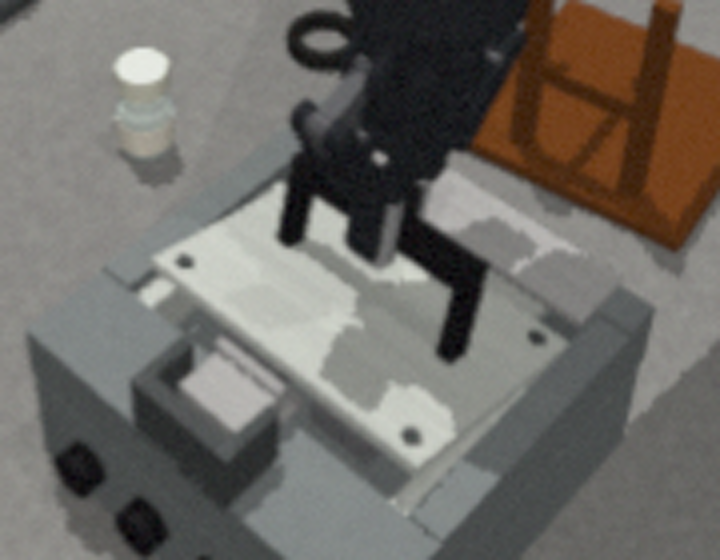

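View pics/w11.png

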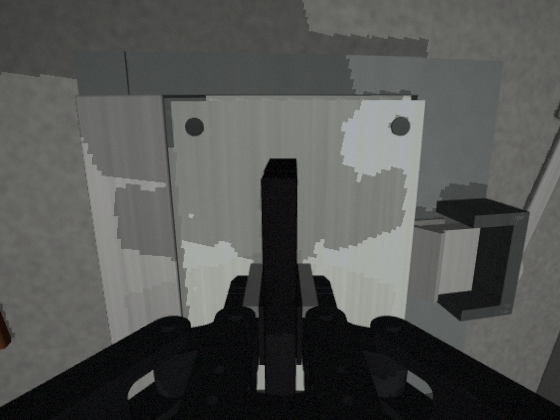

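Run:
```python
import pickle
from pose import *
F=pickle.load(open("f11.pkl","rb"));S=F["scene"];W=F["wrist"]
s=lambda a,b:(220+(a+.5)/4-.5,230+(b+.5)/4-.5)
solve([(S,'r-',s(185,261)),(S,'r+',s(411,436)),(S,'f+',s(538,338)),(W,'f+',(194,126)),(W,'r+',(400,126))])
```

```text
plate [-0.0005  0.0035  0.0135] yaw,pitch,roll [-0.006 -0.193  0.016] res [ 0.8  0.1  1.1 -0.5  0.6 -1.4  1.6  0.1 -0.4  0. ]
tongue [-0.0642  0.0041  0.001 ] rear [0.0594 0.003  0.0252] bar [-0.009   0.0028  0.0572] tongue lower corner [-0.0638  0.0042 -0.0014]
```

```bash
python3 -m inch '[[0.002,0,0,0],[0,0,0,0],[0,0,0,0],[0,0,0,0],[0,0,0,0]]' 0.5 20;python3 st.py
python3 look.py 12
```

```text
time_s: 14.7
eef_pos: [0.5714, 0.2043, 0.1184]
tcp_rot: [0.993, 0.079, 0.09, -0.013]
force: [-0.0, -0.4, -0.4]
opening: 0.501
t 14.7 pos [0.5714 0.2043 0.1184] yaw 9.09 z [ 0.176  0.041 -0.983] F [-0.  -0.4 -0.4] T [-0.06  0.2   0.03] op 0.501
```

View pics/s12.png

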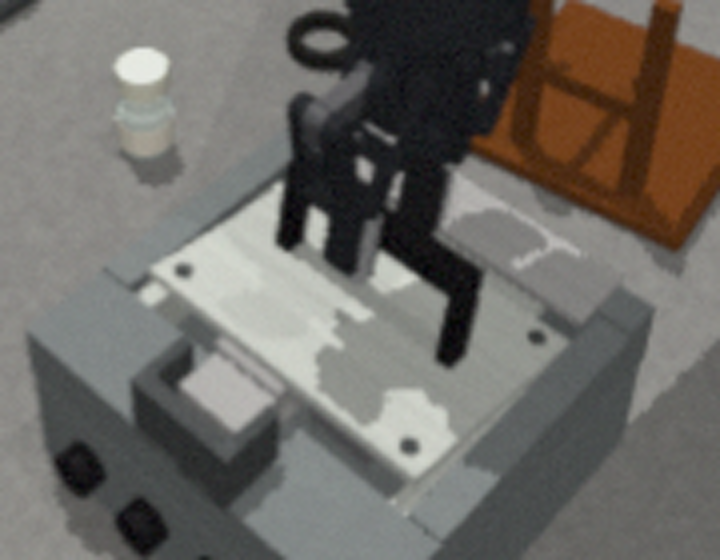

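View pics/w12.png

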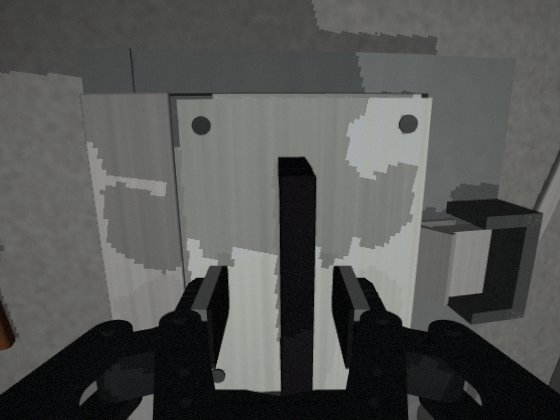

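Run:
```python
import pickle
from pose import *
F=pickle.load(open("f12.pkl","rb"));S=F["scene"];W=F["wrist"]
s=lambda a,b:(220+(a+.5)/4-.5,230+(b+.5)/4-.5)
solve([(S,'r-',s(183,270)),(S,'r+',s(409,446)),(S,'f+',s(537,337)),(W,'f+',(201,125)),(W,'r+',(408,123)),(W,'f-',(218,376))])
```

```text
plate [0.0001 0.0038 0.0116] yaw,pitch,roll [-0.002 -0.148  0.018] res [ 1.  -0.   1.4 -1.   0.8 -1.1  1.1 -0.4 -0.7  0.5  0.4  0. ]
tongue [-0.0642  0.0041  0.0021] rear [0.0604 0.0035 0.0206] bar [-0.0065  0.003   0.0556] tongue lower corner [-0.0639  0.0041 -0.0004]
```

```bash
python3 -m inch '[[0,0,-0.01,0],[0,0,-0.015,0],[0,0,-0.02,0],[0,0,-0.02,0],[0,0,0,0]]' ;python3 st.py; python3 -m inch '[[0,0,0,0],[0,0,0,0],[0,0,0,0],[0,0,0,0]]' 0 100 ;python3 st.py
python3 look.py 13
```

```text
time_s: 15.3
eef_pos: [0.5595, 0.2016, 0.1885]
tcp_rot: [0.993, 0.079, 0.091, -0.014]
force: [0.3, 0.3, 0.3]
opening: 0.499
t 15.3 pos [0.5595 0.2016 0.1885] yaw 9.08 z [ 0.178  0.042 -0.983] F [0.3 0.3 0.3] T [-0.03  0.15  0.01] op 0.499
time_s: 15.7
eef_pos: [0.5592, 0.2015, 0.1891]
tcp_rot: [0.993, 0.079, 0.091, -0.014]
force: [-0.6, 0.1, -0.5]
opening: -0.0
t 15.7 pos [0.5592 0.2015 0.1891] yaw 9.07 z [ 0.179  0.042 -0.983] F [-0.6  0.1 -0.5] T [-0.07  0.19 -0.01] op -0.0
```

View pics/s13.png

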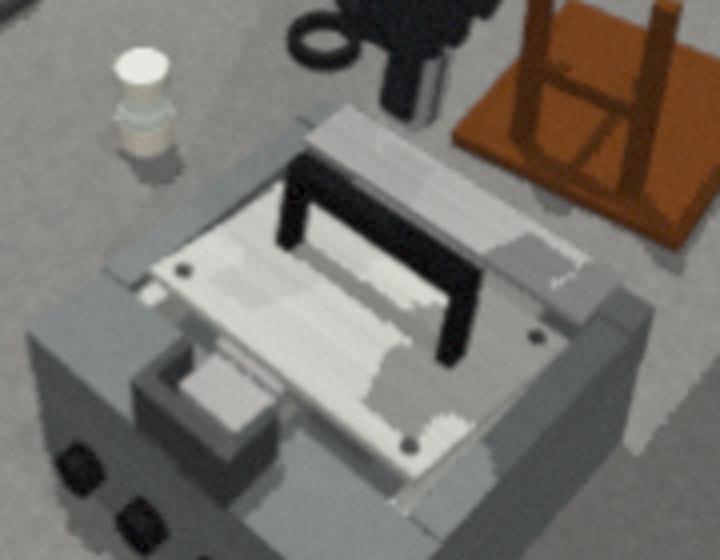

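View pics/w13.png

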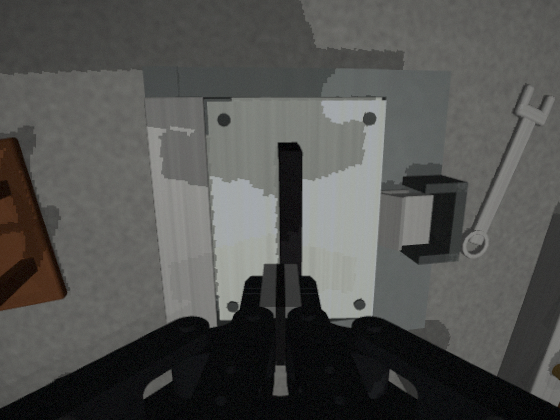

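```bash
python3 st.py .576 .2045 .16 9.5; python3 -m inch '[[0.009,0,0.015,0],[0.003,0,0.012,0],[0,0,0,0]]';  python3 st.py .576 .2045 .15 9.5
```

```text
t 15.8 pos [0.5591 0.2015 0.189 ] yaw 9.08 z [ 0.178  0.042 -0.983] F [ 0.5 -0.6  0.3] T [-0.08  0.24  0.01] op -0.003
shift(tool) [0.0116 0.0001 0.0316]
turn -0.42
time_s: 16.1
eef_pos: [0.5756, 0.2044, 0.1628]
tcp_rot: [0.993, 0.079, 0.09, -0.014]
force: [-0.4, -0.3, -0.1]
opening: -0.002
t 16.1 pos [0.5756 0.2044 0.1628] yaw 9.08 z [ 0.177  0.041 -0.983] F [-0.4 -0.3 -0.1] T [0.02 0.25 0.  ] op -0.002
shift(tool) [-0.0019  0.0002  0.0126]
turn -0.42
```

```bash
python3 -m inch '[[-0.002,0,0.008,0],[0,0,0.005,0],[0,0,0.004,0]]';  python3 st.py; python3 -m inch '[[0,0,0.004,0],[0,0,0.004,0]]';  python3 st.py
```

```text
time_s: 16.4
eef_pos: [0.5761, 0.2048, 0.1444]
tcp_rot: [0.993, 0.079, 0.09, -0.013]
force: [-1.7, 0.0, 5.5]
opening: 0.001
t 16.4 pos [0.5761 0.2048 0.1444] yaw 9.09 z [ 0.176  0.041 -0.984] F [-1.7  0.   5.5] T [-0.09  0.14  0.01] op 0.001
time_s: 16.6
eef_pos: [0.5831, 0.206, 0.1408]
tcp_rot: [0.992, 0.079, 0.096, -0.015]
force: [1.3, 0.9, 1.1]
opening: 0.006
t 16.6 pos [0.5831 0.206  0.1408] yaw 9.04 z [ 0.188  0.044 -0.981] F [1.3 0.9 1.1] T [-0.09  0.08  0.01] op 0.006
```

```bash
python3 -m inch '[[0,0,0.004,0],[0,0,0.005,0]]';  python3 st.py; python3 look.py 14
```

```text
time_s: 16.8
eef_pos: [0.5842, 0.2063, 0.1393]
tcp_rot: [0.992, 0.079, 0.096, -0.015]
force: [-31.4, -10.3, 60.8]
opening: -0.001
t 16.8 pos [0.5842 0.2063 0.1393] yaw 8.99 z [ 0.187  0.044 -0.981] F [-31.4 -10.3  60.8] T [-1.83  4.83 -0.12] op -0.001
```

View pics/s14.png

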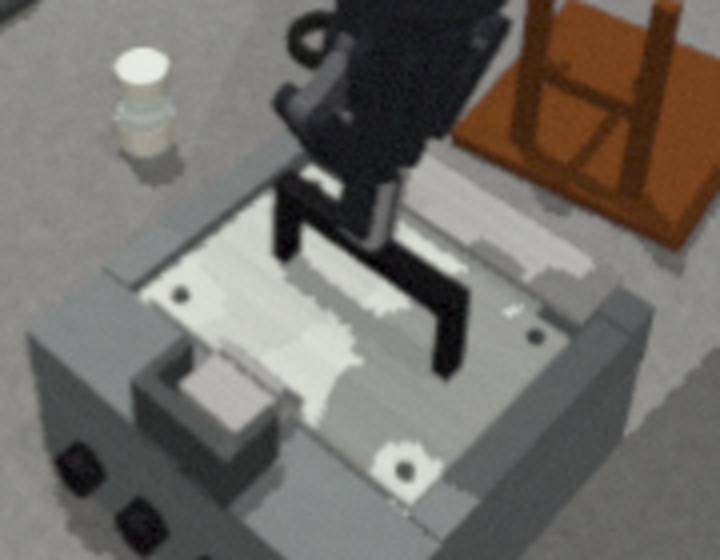

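Flat and snapped: the nose lies over the rear edge at about (260,375). Now I retract and check.

```bash
python3 -m inch '[[0,0,-0.01,0],[0,0,-0.02,0],[0,0,-0.03,0],[0,0,-0.03,0],[0,0,0,0],[0,0,0,0]]';  python3 st.py; python3 look.py 15
```

```text
time_s: 17.5
eef_pos: [0.5655, 0.2023, 0.2336]
tcp_rot: [0.992, 0.079, 0.097, -0.015]
force: [-0.2, 0.5, 0.3]
opening: -0.001
t 17.5 pos [0.5655 0.2023 0.2336] yaw 9.01 z [ 0.19   0.046 -0.981] F [-0.2  0.5  0.3] T [-0.02  0.27 -0.03] op -0.001
```

View pics/s15.png

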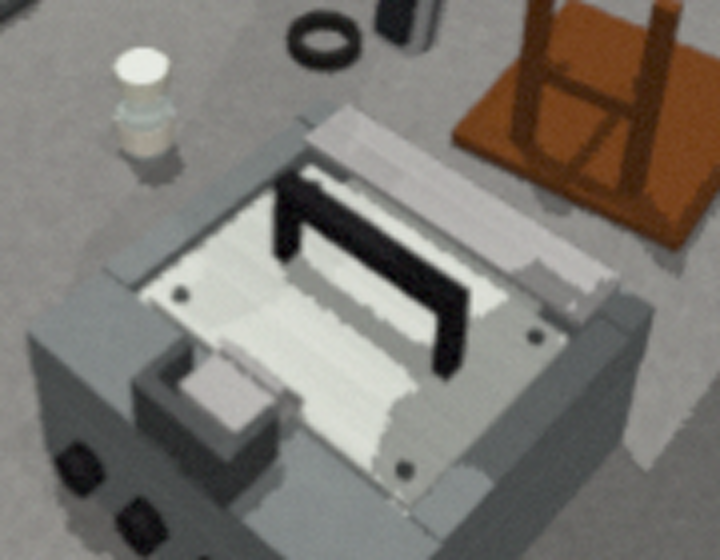

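View pics/w15.png

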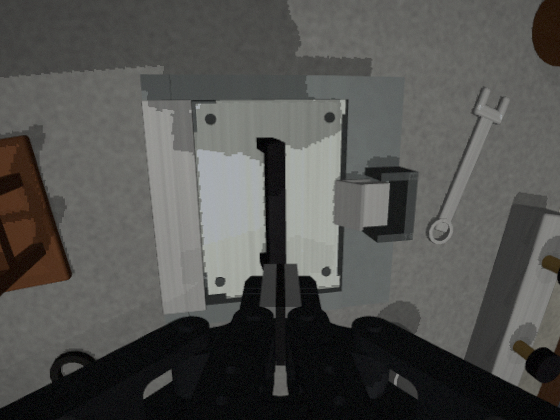

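Run:
```python
import pickle
from pose import *
F=pickle.load(open("f15.pkl","rb"));S=F["scene"];W=F["wrist"]
s=lambda a,b:(220+(a+.5)/4-.5,230+(b+.5)/4-.5)
solve([(S,'r-',s(181,294)),(S,'r+',s(405,470)),(S,'f+',s(536,337)),(W,'f+',(210,119)),(W,'r+',(329,118)),(W,'f-',(221,281)),(W,'r-',(326,271))])
N=[-.0025+0]
np.set_printoptions(precision=4,suppress=True)
print("nose tip S", (onz(S,[s(225,345),s(298,402)],.085+.009)-C)@RB)
```

```text
plate [0.002  0.0032 0.0045] yaw,pitch,roll [ 0.002 -0.01   0.01 ] res [ 0.4 -0.1  0.7 -0.5 -0.   0.2  1.8  0.4 -0.4 -0.7  0.5  0.  -0.9  0.4]
tongue [-0.063   0.0031  0.0038] rear [0.063  0.0033 0.0051] bar [0.0016 0.0028 0.0489] tongue lower corner [-0.063   0.0031  0.0013]
nose tip S [[ 0.0602 -0.0263  0.009 ]
 [ 0.0598  0.0156  0.009 ]]
```

```bash
python3 -c "
from rig import bot
print(bot.sign_off())"; python3 st.py
```

```text
the job is handed in; nothing more can be done
None
the job is handed in; nothing more can be done
```

The cover is seated in the wiring bay with the catch snapped over its edge, and I handed the job in at about 17.7 s. Sign-off gave no verdict.

**How it went:**
- I gripped the bar, lifted it about 16 mm off the prongs and drew it out about 140 mm along the fork's open end.
- The moves can't tilt the tool directly. I set the rear edge on the catch top and pressed down at 20 N grip until the cover tilted to about 0.25 rad. That took three rounds, because the tilt partly sprang back the first time.
- I slid the tongue under the lip. When I let go, the cover rested at about 0.15 rad with its rear edge on the catch slope and no force on the fingers.
- I pressed the bar down with the fingers shut. It resisted at about 6 N, snapped in, and I pressed on to 61 N before retreating. The wrist limit is 120 N.

**Last checks:**

| Check | Measured | Required |
|---|---|---|
| Tilt | about 0.01 rad | under 0.03 rad |
| Tongue x | -63 mm | below -55 mm |
| Tongue y | +3 mm | within ±15 mm |
| Tongue height | 3.8 mm | below 6 mm |
| Rear edge height | 5.1 mm | below 6 mm |

- The heights read 1–3 mm above the true seated 2.5 mm, which I put down to the roughly 2 mm calibration error. The rear edge is therefore the least certain figure.
- The catch nose showed at the same place in the image as at the start, which means it is back over the edge. I could not read the catch joint directly.
- The robot is clear of the box, with zero force on the tool.
- The jar and the rubber ring looked undisturbed. The brass nut was outside my last close-up views. I saw no contact with it, but I did not measure its final position.

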